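# Draw cassettes from a slide-gate magazine into a catch bin

### The job

Draw the four cassettes from the magazine into the catch bin. Turn the upside-down bin over and stand it upright on its base in the bay under the hopper tube, pushed in lengthwise until its end is at the back stop, while the gate is still shut; then pull the gate's knob all the way out past its click so that the cassettes drop into the bin, and push the knob fully home again. Leave the bin with all four cassettes standing in the bay, and leave the three bottles and the timer standing where they are.

Things in the scene. Friction and masses are not known exactly. Their poses are not given: they have to be found in the camera images.
- bin: open white plastic catch bin, 140 x 62 x 56 mm (x, y, z), walls and floor 3 mm, 0.055-0.1 kg. Origin: centre of its base's outside; z from base to open mouth, x along its length. Starts upside down, mouth on the worktop (origin 56 mm up, z down). Grip it across its 62 mm width. Also stands steadily on an end (140 mm tall). Either end may go into the bay (a card holder on one end does not matter).
- magazine: grey cassette magazine fixed to the worktop: an arch over a bay, an upright hopper tube on top. Origin: on the worktop straight under the tube's middle; z up; bay open towards -x, knob on the +y side. Outside: side panels to y = +-50 mm, feet 5 mm high to y = +-70 mm, shoulders up to z = 115 mm, x from -30 to +45 mm.
- bay_stop (a point): foot of the bay's back stop, middle of its width, 37 mm to +x of the magazine's origin, on the worktop; axes as the magazine's. The bay runs from here 67 mm towards -x to its open front, is 84 mm wide and 87 mm high inside, and its floor is the worktop. The bin pushed in against the stop sticks out 73 mm in front.
- tube_top (a point): middle of the top of the upright hopper tube, 165 mm above the worktop; tube 42 x 44 mm outside (x, y), bore 34 x 36 mm, front wall clear. The cassettes stand in it on the gate plate, whose top is 95 mm up, and fall straight down through the bay when the gate is out.
- knob (a point): middle of the neck of the gate's black pull knob, 92 mm up; at home 86 mm from the magazine's origin along its +y, same x; moves with the knob. Neck 22 mm diameter, axis along y, 24 mm long, between a 30 mm collar (magazine side) and a 34 mm flange (outer face 23 mm beyond this point). Can be gripped from above, fingers closing along the magazine's x; free space all round.
- gate (a joint): travel of the slide gate in m: 0 = home (shut), 0.045 = fully out at its stop; the knob moves straight along the magazine's +y as it grows. A sprung detent holds it at each end: its crest lies about 6 mm from either end and takes about 7 N to pass; in between it drags with about 2 N and stays where left.
- cassette0: light blue tissue cassette, 8 x 29 x 40 mm, 12 g, origin at the centre of its 8 x 29 mm lower edge; starts standing in the hopper tube, first of the row of four (farthest from the knob)
- cassette1: the same, next in the row
- cassette2: the same, third in the row
- cassette3: the same, last in the row (nearest the knob)
- amber_bottle: bystander: brown glass reagent bottle with black cap, 56 mm diameter, 112 mm tall, origin under its centre
- white_bottle: bystander: white reagent bottle with blue cap, 52 mm diameter, 107 mm tall, origin under its centre
- squeeze_bottle: bystander: white squeeze bottle with red cap and bent spout, body 64 mm diameter centred 7 mm to +y of the origin, 189 mm tall, origin on the worktop
- bench_timer: bystander: white bench timer, 40 x 68 x 62 mm, origin under its centre

How it is judged:
On the way, in this order (a step that is already met when the one before it is completed fails the run):
1. the bin stands upright in the bay under the tube, end at the back stop (within about 2 cm), gate still home (angle between bin's own z axis and vertical below 0.1 rad and height (world z) of bin below 0.006 m and x of bin in the frame of magazine between -0.055 and -0.015 m and y of bin in the frame of magazine between -0.02 and 0.02 m and value of joint gate below 0.003 m), for 0.3 s.
2. the gate is pulled out to its stop (over 42 of 45 mm) (value of joint gate above 0.042 m), for 0.2 s.
At the end, for the whole second after the job is handed in: the gate is home (within 3 mm), the bin stands upright on the worktop in the bay, its end within about 2 cm of the back stop and within 20 mm of the middle sideways, and all four cassettes lie at rest inside it (all of step 1 and x of cassette0 in the frame of bin between -0.07 and 0.07 m and y of cassette0 in the frame of bin between -0.031 and 0.031 m and z of cassette0 in the frame of bin between -0.003 and 0.056 m and linear speed of each of cassette0, cassette1, cassette2, cassette3, bin below 0.02 m/s and x of cassette1 in the frame of bin between -0.07 and 0.07 m and y of cassette1 in the frame of bin between -0.031 and 0.031 m and z of cassette1 in the frame of bin between -0.003 and 0.056 m and x of cassette2 in the frame of bin between -0.07 and 0.07 m and y of cassette2 in the frame of bin between -0.031 and 0.031 m and z of cassette2 in the frame of bin between -0.003 and 0.056 m and x of cassette3 in the frame of bin between -0.07 and 0.07 m and y of cassette3 in the frame of bin between -0.031 and 0.031 m and z of cassette3 in the frame of bin between -0.003 and 0.056 m); the robot touches nothing.
It fails at once if the brown bottle is knocked: moved over 30 mm or tipped over 0.3 rad (distance of amber_bottle from where it was at the start of the episode above 0.03 m or angle between amber_bottle's own z axis and vertical above 0.3 rad).
It fails at once if the white bottle is knocked: moved over 30 mm or tipped over 0.3 rad (distance of white_bottle from where it was at the start of the episode above 0.03 m or angle between white_bottle's own z axis and vertical above 0.3 rad).
It fails at once if the squeeze bottle is knocked: moved over 30 mm or tipped over 0.3 rad (distance of squeeze_bottle from where it was at the start of the episode above 0.03 m or angle between squeeze_bottle's own z axis and vertical above 0.3 rad).
It fails at once if the timer is knocked: moved over 30 mm or tipped over 0.3 rad (distance of bench_timer from where it was at the start of the episode above 0.03 m or angle between bench_timer's own z axis and vertical above 0.3 rad).
It also fails if it takes over 70 s, if anything falls off the work surface, if the arm or the gripper's body presses on something with over 40 N, if the wrist force passes 120 N, or if a joint passes its speed limit or range.

### The arm

A 6-joint arm with a two-finger parallel gripper is mounted at the origin on a cart in front of the work surface, level with it; the furniture and walls round the work are solid. World frame = base frame: x ahead of the robot, y to its left, z up, the work surface at z = 0. Lengths are in m, angles in rad, forces in N, time in s.
With the tool pointing down it reaches from about 0.25 to 0.775 m from the base axis. Payload 4 kg.
Tool frame: the origin (TCP) lies at the very end of the fingers, on their centre line; the grasp point (between the pads) lies 19 mm behind it; z points along the fingers, y is the line along which they close (so a half turn about z gives the same grasp; the last joint's range is limited). The gripper opens to 85 mm and grips with 20 to 120 N. Pads are 22 mm wide; open, the fingers measure 114 mm over their backs; the gripper's body (76 mm by 85 mm) begins 54 mm behind the grasp point. The pads swing forward as they close: fully open they stand 13 mm farther back than shut.
Start: joints at [1.125, 0.087, 1.371, -0, 1.684, -0.103], TCP at [0.185, 0.518, 0.231] pointing down, gripper open.
Joint ranges: [-3.1, 3.1], [-0.76, 2.03], [0.27, 2.55], [-1.08, 4.22], [0.17, 2.65], [-2.57, 2.57]. Speed limits (rad/s): [2.79, 2.79, 3.14, 3.14, 3.14, 3.14].

### API

Orientations are given as a rotation vector (axis times angle).
In Python, from workcell import env gives the robot as it stands.
- The arm moves only by the shell command python3 nudge.py 'ROWS' [FORCE]. ROWS is a JSON list of rows, 1 to 8 of them, each of 7 numbers: dx, dy, dz in m, then a rotation vector rx, ry, rz in rad, then the finger opening in m; each row is the pose to reach, as a shift and turn from the pose commanded when the command began, along the tool's axes at that moment; what a row does not reach only later rows make up. A row lasts 1/8 s, in which the tool goes at most 0.0625 m and 0.188 rad, less where a joint would pass 70% of its speed; a pose out of reach is approached as far as the arm can. The fingers move at their own pace and stop on an object; FORCE is the grip in N (left out, the last holds). Time passes only in rows, so rows that do not move let the fingers close. It prints the time, the measured TCP pose, the force, the opening and the grip force at its end.
- env.observe(): the state, without advancing time (a new reading comes with each control period).
- env.snapshot(name): name is "scene" or "top" or "wrist"; returns a dict with "frame" (384x512x3 uint8, blue, green, red), "depth" (384x512 float32, m along the optical axis (not along the pixel's ray), 0 where there is no reading), "camera_matrix" (3x3 intrinsics, pixels), "position" and "attitude" of the camera in the world. Camera axes: x right, y down, z forward; pixel columns grow to the right and rows downward; lengths in m; the calibration is good to about 2 mm. A picture is of the moment at which its call begins.
- env.finish_job(): hands the job in; it is judged then, once.
The state is a dict: "time_s": time; "joint_positions": joint angles; "qvel": joint speeds; "joint_torque": joint torques, N m; "position": TCP position; "ee_rot": TCP orientation; "wrist_force": force on the tool from outside, world axes, zero at the start; "moment": the same for the moment, N m; "width": finger opening in m; "grip_force": force on a finger pad.
Only numpy, scipy, OpenCV 4.12 (cv2) and the standard library are available. Lean on these libraries where they do the work, as an engineer would, in place of code of your own. Each camera call takes 0.05 s, during which the arm holds its last target. There are 200 camera calls.

## Working session

There is one attempt and no reset: what is moved stays moved. The work goes in short steps, Python scripts to look and compute and a shell command to move; the robot and the scene stay as the last step left them, time stands still between calls to the robot, and variables do not carry over. Pictures are saved under pics/ and viewed, at most 10 in all, crops included, and the job is handed in when it is done.

```bash
ls; mkdir -p pics; python3 - <<'E'
from workcell import env
import cv2,numpy as np
o=env.observe(); print({k:np.round(v,3) for k,v in o.items()})
a=env.snapshot("scene");b=env.snapshot("top")
for n,s in(("scene",a),("top",b)):
    cv2.imwrite(f"pics/{n}0.png",s["frame"]); np.savez(f"pics/{n}0.npz",**s); print(n,s["camera_matrix"],s["position"],s["attitude"])
E
```

```text
nudge.py
pics
workcell.py
{'time_s': np.float64(0.0), 'joint_positions': array([ 1.125,  0.088,  1.372, -0.   ,  1.684, -0.103]), 'qvel': array([ 0.   , -0.001, -0.   ,  0.001, -0.   ,  0.002]), 'joint_torque': array([ 0.0000e+00, -3.5186e+01, -3.1327e+01, -0.0000e+00,  1.1000e-02,
        0.0000e+00]), 'position': array([0.185, 0.518, 0.23 ]), 'ee_rot': array([-5.360e-01, -3.095e+00,  3.000e-03]), 'wrist_force': array([-0.284,  0.579,  0.202]), 'moment': array([ 0.039, -0.03 ,  0.014]), 'grip_force': np.float64(0.0), 'width': np.float64(0.085)}
scene [[381.24764165   0.         258.1204565 ]
 [  0.         381.24764165 193.9955653 ]
 [  0.           0.           1.        ]] [0.22770442 1.0798327  0.47928444] [-0.60195234  2.37369519 -1.55694328]
top [[401.01156778   0.         253.35162213]
 [  0.         401.01156778 188.72407283]
 [  0.           0.           1.        ]] [0.41367662 0.36073934 0.97370399] [-1.98231967  2.23614995 -0.23745506]
```
View pics/scene0.png

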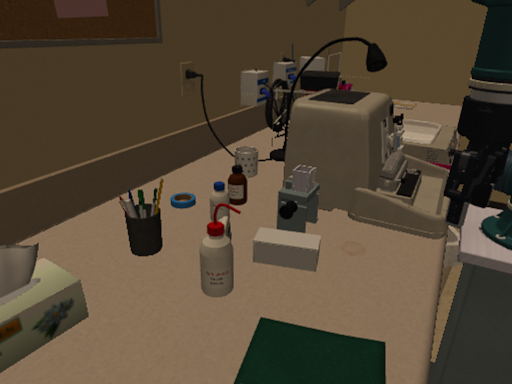

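View pics/top0.png

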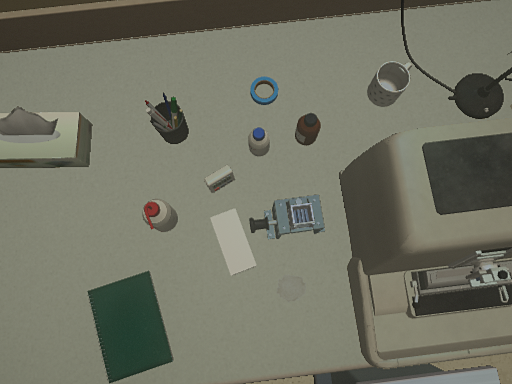

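The scene view shows the arm on the right, the bin near (287,248), the magazine with its black knob facing the camera at (290,210) and the squeeze bottle at (216,260). The top view shows the bin at (233,242), timer (220,179), knob (258,225), magazine (300,215), squeeze bottle (157,213), white bottle (258,140) and amber bottle (308,128).

```bash
cat > h.py <<'E'
import numpy as np,cv2
from scipy.spatial.transform import Rotation as R
def load(n): return dict(np.load(f"pics/{n}.npz"))
def ray(s,uv):
    uv=np.atleast_2d(np.asarray(uv,float)); K=s["camera_matrix"]
    d=np.c_[(uv[:,0]-K[0,2])/K[0,0],(uv[:,1]-K[1,2])/K[1,1],np.ones(len(uv))]
    return R.from_rotvec(s["attitude"]).apply(d)
def plane(s,uv,z):
    d=ray(s,uv); p=s["position"]; return p+d*((z-p[2])/d[:,2])[:,None]
def cloud(s):
    h,w=s["depth"].shape; v,u=np.mgrid[:h,:w]
    P=s["position"]+ray(s,np.c_[u.ravel(),v.ravel()])*s["depth"].ravel()[:,None]
    return P.reshape(h,w,3)
def snap(name,tag):
    from workcell import env
    s=env.snapshot(name); cv2.imwrite(f"pics/{tag}.png",s["frame"]); np.savez(f"pics/{tag}.npz",**s); return s
E
python3 - <<'E'
from h import *
for n in("top0","scene0"):
    s=load(n);C=cloud(s); z=C[...,2]; ok=s["depth"]>0
    print(n)
    pts={"top0":dict(bin=(233,242),timer=(220,179),knob=(258,225),mag=(290,232),tube=(301,214),sq=(157,213),wb=(258,140),am=(308,128),tab=(200,300)),
     "scene0":dict(bin=(287,240),binside=(287,256),knob=(289,209),tab=(350,300))}[n]
    for k,(u,v) in pts.items(): print(k,C[v,u].round(3))
    # bin top: white pixels at z .045-.065
    if n=="top0": reg=(200,200,262,280)
    else: reg=(245,222,330,275)
    m=np.zeros(ok.shape,np.uint8); x0,y0,x1,y1=reg
    m[y0:y1,x0:x1]=((z>.045)&(z<.07)&ok)[y0:y1,x0:x1]
    nl,l,st,_=cv2.connectedComponentsWithStats(m); i=1+st[1:,4].argmax()
    P=C[l==i]; print("bin z",np.median(P[:,2]),len(P))
    r=cv2.minAreaRect((P[:,:2]*1000).astype(np.float32)); print(r); 
    # magazine points
    for lo,hi in((.1,.125),(.155,.21),(.0035,.008)):
        reg=np.zeros(ok.shape,bool); 
        if n=="top0": reg[185:245,268:335]=1
        else: reg[160:240,272:330]=1
        q=C[(z>lo)&(z<hi)&ok&reg]; 
        if len(q)>5: print(lo,len(q),cv2.minAreaRect((q[:,:2]*1000).astype(np.float32)))
E
```

```text
top0
bin [0.495 0.4   0.053]
timer [0.644 0.414 0.058]
knob [0.52  0.34  0.102]
mag [0.496 0.274 0.111]
tube [0.529 0.247 0.13 ]
sq [0.568 0.551 0.131]
wb [0.719 0.316 0.087]
am [0.734 0.196 0.088]
tab [ 0.374  0.494 -0.   ]
bin z 0.05682322636230719 1685
((497.41510009765625, 400.52099609375), (140.06167602539062, 61.93071746826172), 13.943453788757324)
0.1 992 ((532.8616333007812, 259.51708984375), (75.49419403076172, 120.2246322631836), 0.9633805155754089)
0.155 205 ((523.811279296875, 249.4419708251953), (44.93339538574219, 44.265018463134766), 1.2714216709136963)
0.0035 232 ((546.6327514648438, 229.56845092773438), (162.6184539794922, 146.07623291015625), 82.64128112792969)
scene0
bin [0.493 0.413 0.057]
binside [0.485 0.427 0.026]
knob [0.515 0.357 0.102]
tab [0.332 0.47  0.001]
bin z 0.05622371877365634 1217
((497.2647705078125, 399.8553771972656), (140.54220581054688, 68.98397827148438), 13.324728012084961)
0.1 827 ((563.516845703125, 237.64378356933594), (138.0966796875, 243.40740966796875), 0.4964110553264618)
0.155 190 ((523.9259643554688, 249.8736114501953), (46.58314514160156, 47.71583557128906), 3.230337381362915)
0.0035 41 ((626.6275634765625, -15.629180908203125), (76.59922790527344, 514.0720825195312), 34.43170166015625)
```

```bash
python3 - <<'E'
from h import *
s=load("top0");C=cloud(s);z=C[...,2]
m=np.zeros(z.shape,bool);m[205:245,240:278]=1
g=s["frame"].max(2)
k=m&(g<60)&(z>.06); P=C[k]; print(len(P),P.min(0).round(3),P.max(0).round(3))
for lo in np.arange(.30,.375,.006):
    q=P[(P[:,1]>=lo)&(P[:,1]<lo+.006)]
    if len(q): print(round(lo+.003,3),len(q),q[:,0].min().round(4),q[:,0].max().round(4),q[:,2].max().round(4))
# shoulders
q=C[(z>.108)&(z<.122)&(C[...,0]>.47)&(C[...,0]<.6)&(C[...,1]>.19)&(C[...,1]<.31)]
print(len(q),cv2.minAreaRect((q[:,:2]*1000).astype(np.float32)))
# edges by y slices of front shoulder
for lo in np.arange(.2,.3,.008):
    w=q[(q[:,1]>=lo)&(q[:,1]<lo+.008)]
    if len(w): print(round(lo+.004,3),w[:,0].min().round(4),w[:,0].max().round(4))
s2=load("scene0");C2=cloud(s2);z2=C2[...,2];g2=s2["frame"].max(2)
m=np.zeros(z2.shape,bool);m[190:225,272:305]=1
P=C2[m&(g2<50)]; print("scene knob",len(P),np.median(P,0).round(4),P.min(0).round(3),P.max(0).round(3))
# tube two-view: top rim
for S,c in((s,C),(s2,C2)):
    q=c[(c[...,2]>.158)&(c[...,2]<.17)&(abs(c[...,0]-.524)<.04)&(abs(c[...,1]-.249)<.04)]
    print(len(q),q.min(0).round(4),q.max(0).round(4))
print("table free? heights along x .25-.45", [ (round(x,2),round(y,2),C[(abs(C[...,0]-x)<.02)&(abs(C[...,1]-y)<.02)][:,2].max().round(3)) for x in(.3,.36,.42) for y in (.16,.24,.32,.4)])
for n,u in(("sq",(157,213)),("wb",(258,140)),("am",(308,128)),("timer",(220,179))):
    p=C[u[1],u[0]];q=C[(np.hypot(C[...,0]-p[0],C[...,1]-p[1])<.06)&(z>.02)]
    print(n,q.min(0).round(3),q.max(0).round(3))
E
```

```text
150 [0.414 0.299 0.064] [0.564 0.361 0.974]
0.303 3 0.55 0.5643 0.0817
0.321 24 0.5098 0.5357 0.1086
0.327 20 0.5134 0.5324 0.1058
0.333 16 0.5138 0.5311 0.1035
0.339 15 0.5139 0.5318 0.1045
0.345 17 0.5129 0.5302 0.1052
0.351 26 0.5072 0.5372 0.1109
0.357 19 0.5075 0.5351 0.1111
0.363 1 0.4137 0.4137 0.9737
920 ((533.0755615234375, 249.5655059814453), (75.47459411621094, 100.36444854736328), 0.8902926445007324)
0.204 0.496 0.5714
0.212 0.4965 0.5696
0.22 0.4961 0.5713
0.228 0.4966 0.5693
0.236 0.4957 0.5704
0.244 0.4961 0.5692
0.252 0.4954 0.5696
0.26 0.4957 0.5691
0.268 0.4952 0.5701
0.276 0.496 0.5684
0.284 0.4948 0.5693
0.292 0.4953 0.5687
0.3 0.4964 0.5689
scene knob 738 [0.5244 0.2994 0.0821] [0.228 0.201 0.023] [0.568 1.08  0.479]
192 [0.5015 0.227  0.1581] [0.5464 0.2718 0.1687]
150 [0.5009 0.2264 0.158 ] [0.5462 0.2747 0.1667]
table free? heights along x .25-.45 [(0.3, 0.16, np.float64(0.072)), (0.3, 0.24, np.float64(0.006)), (0.3, 0.32, np.float64(0.006)), (0.3, 0.4, np.float64(0.005)), (0.36, 0.16, np.float64(0.083)), (0.36, 0.24, np.float64(0.005)), (0.36, 0.32, np.float64(0.006)), (0.36, 0.4, np.float64(0.006)), (0.42, 0.16, np.float64(0.079)), (0.42, 0.24, np.float64(0.006)), (0.42, 0.32, np.float64(0.005)), (0.42, 0.4, np.float64(0.06))]
sq [0.53  0.529 0.021] [0.606 0.593 0.192]
wb [0.704 0.287 0.02 ] [0.752 0.338 0.112]
am [0.719 0.162 0.02 ] [0.775 0.219 0.117]
timer [0.628 0.383 0.02 ] [0.677 0.453 0.066]
```

```bash
cat >> h.py <<'E'
def orient(yaw,tilt,ys):
    f=np.array([np.cos(yaw),np.sin(yaw),0]); z=np.sin(tilt)*f-np.cos(tilt)*np.array([0,0,1.])
    y=ys*np.array([-np.sin(yaw),np.cos(yaw),0]); return R.from_matrix(np.c_[np.cross(y,z),y,z])
def to(pos,yaw,tilt,ys):
    "shift and turn (tool axes) from the present pose to TCP pos, forward yaw/tilt in deg, y sign"
    from workcell import env
    o=env.observe(); r0=R.from_rotvec(o["ee_rot"]); q=orient(np.radians(yaw),np.radians(tilt),ys)
    d=r0.inv().apply(np.array(pos)-o["position"]); w=(r0.inv()*q).as_rotvec()
    print("d",d.round(4),"w",w.round(4),"rows",np.ceil(max(np.linalg.norm(d)/.0625,np.linalg.norm(w)/.188)))
E
python3 - <<'E'
from h import *
to((.449,.388,.12),13.9,0,1)
to((.449,.388,.02),13.9,0,1)
s=load("top0");C=cloud(s);z=C[...,2]
for x in(.25,.3,.35,.4,.45): print(x,[(round(y,2),round(float(np.max(z[(abs(C[...,0]-x)<.012)&(abs(C[...,1]-y)<.012)],initial=-1)),3)) for y in(.1,.12,.14,.16,.18,.2)])
E
```

```text
d [-0.2925 -0.033   0.1102] w [-0.0019 -0.0008 -0.5854] rows 6.0
d [-0.2926 -0.0328  0.2102] w [-0.0019 -0.0008 -0.5854] rows 6.0
0.25 [(0.1, 0.034), (0.12, 0.073), (0.14, 0.072), (0.16, 0.005), (0.18, 0.005), (0.2, 0.005)]
0.3 [(0.1, 0.045), (0.12, 0.084), (0.14, 0.083), (0.16, 0.005), (0.18, 0.005), (0.2, 0.003)]
0.35 [(0.1, 0.051), (0.12, 0.093), (0.14, 0.093), (0.16, 0.005), (0.18, 0.005), (0.2, 0.005)]
0.4 [(0.1, 0.243), (0.12, 0.227), (0.14, 0.113), (0.16, 0.005), (0.18, 0.004), (0.2, 0.005)]
0.45 [(0.1, 0.29), (0.12, 0.247), (0.14, 0.103), (0.16, 0.004), (0.18, 0.005), (0.2, 0.004)]
```

```bash
python3 nudge.py '[[-0.2925,-0.033,0.11,0,0,-0.585,0.085],[-0.2925,-0.033,0.11,0,0,-0.585,0.085],[-0.2925,-0.033,0.11,0,0,-0.585,0.085],[-0.2925,-0.033,0.11,0,0,-0.585,0.085],[-0.2925,-0.033,0.11,0,0,-0.585,0.085],[-0.2925,-0.033,0.11,0,0,-0.585,0.085],[-0.2925,-0.033,0.11,0,0,-0.585,0.085]]' 30
python3 - <<'E'
from h import *
s=snap("wrist","w1"); to((.449,.388,.02),13.9,0,1); from workcell import env
print(env.observe()["joint_positions"].round(3))
E
```

```text
time_s: 0.98
position: [0.4492, 0.3881, 0.1203]
ee_rot: [0.377, -3.117, 0.001]
wrist_force: [-0.4, 0.6, 0.2]
width: 0.0851
grip_force: 0.0
d [-0.0002 -0.0012  0.1013] w [ 0.0007 -0.0009 -0.0003] rows 2.0
[ 6.180e-01  2.290e-01  1.428e+00  1.000e-03  1.484e+00 -1.195e+00]
```

View pics/w1.png

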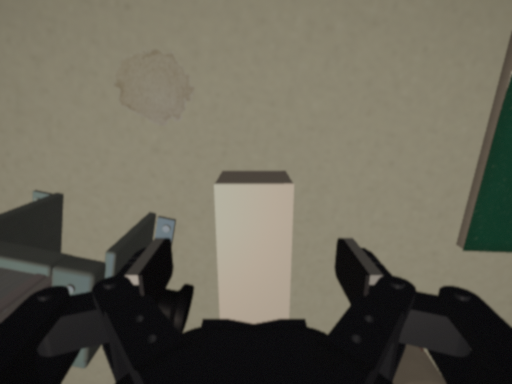

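The bin (columns 215–293) lies centred between the finger tips (172 and 335) and square to them. I'll go down and grip.

```bash
python3 nudge.py '[[0,-0.001,0.05,0,0,0,0.085],[0,-0.001,0.1,0,0,0,0.085],[0,-0.001,0.1,0,0,0,0.085],[0,-0.001,0.1,0,0,0,0.05],[0,-0.001,0.1,0,0,0,0.05],[0,-0.001,0.1,0,0,0,0.05],[0,-0.001,0.1,0,0,0,0.05],[0,-0.001,0.1,0,0,0,0.05]]' 30
```

```text
time_s: 2.02
position: [0.4511, 0.3895, 0.0251]
ee_rot: [-0.379, 3.113, 0.006]
wrist_force: [-0.7, 1.0, 6.9]
width: 0.0618
grip_force: 35.0
```

```bash
python3 nudge.py '[[0,0,-0.05,0,0,0,0.05],[0,0,-0.1,0,0,0,0.05],[0,0,-0.15,0,0,0,0.05],[0.04,0,-0.19,0,0,0,0.05],[0.08,0,-0.19,0,0,0,0.05],[0.08,0,-0.19,0,0,0,0.05]]'
python3 - <<'E'
from h import *
to((.38,.355,.22),43,0,-1)
E
```

```text
time_s: 2.78
position: [0.3701, 0.3682, 0.2132]
ee_rot: [-0.382, 3.116, 0.003]
wrist_force: [0.2, 0.9, -1.5]
width: 0.0613
grip_force: 34.1
d [-0.0064 -0.0152 -0.0068] w [ 3.4000e-03 -1.0000e-03  2.6349e+00] rows 15.0
```

```bash
python3 nudge.py '[[0,0,0,0,0,0.18,0.05],[0,0,0,0,0,0.36,0.05],[0,0,0,0,0,0.54,0.05],[0,0,0,0,0,0.72,0.05],[0,0,0,0,0,0.9,0.05],[0,0,0,0,0,1.08,0.05],[0,0,0,0,0,1.26,0.05],[0,0,0,0,0,1.44,0.05]]'
python3 nudge.py '[[0,0,0,0,0,0.18,0.05],[0,0,0,0,0,0.36,0.05],[0,0,0,0,0,0.54,0.05],[0,0,0,0,0,0.72,0.05],[0,0,0,0,0,0.9,0.05],[0,0,0,0,0,1.08,0.05],[0,0,0,0,0,1.195,0.05],[0,0,0,0,0,1.195,0.05]]'
python3 - <<'E'
from h import *
to((.38,.355,.22),43,90,-1)
from workcell import env
print(env.observe()["joint_positions"].round(3))
E
```

```text
time_s: 3.78
position: [0.3727, 0.3684, 0.2112]
ee_rot: [1.779, 2.589, 0.0]
wrist_force: [0.8, 0.8, -0.6]
width: 0.0616
grip_force: 34.1
time_s: 4.78
position: [0.3726, 0.3684, 0.2113]
ee_rot: [2.923, 1.15, 0.001]
wrist_force: [0.9, -0.3, -0.1]
width: 0.0619
grip_force: 34.1
d [-0.0037  0.0149 -0.0087] w [ 9.0000e-04  1.5705e+00 -5.0000e-04] rows 9.0
[ 0.672  0.034  1.467 -0.     1.641  1.493]
```

```bash
python3 nudge.py '[[0,0,-0.01,0,0.18,0,0.05],[0,0,-0.02,0,0.36,0,0.05],[0,0,-0.02,0,0.54,0,0.05],[0,0,-0.02,0,0.72,0,0.05],[0,0,-0.02,0,0.9,0,0.05],[0,0,-0.02,0,1.08,0,0.05],[0,0,-0.02,0,1.26,0,0.05],[0,0,-0.02,0,1.44,0,0.05]]'
python3 - <<'E'
from h import *
to((.38,.355,.22),43,90,-1)
from workcell import env
print(env.observe()["joint_positions"].round(3))
E
```

```text
time_s: 5.78
position: [0.3603, 0.3851, 0.2325]
ee_rot: [-2.061, -0.877, -1.454]
wrist_force: [-0.1, -0.1, -0.5]
width: 0.0616
grip_force: 34.1
d [-0.0141  0.0352 -0.0039] w [-0.0645  0.337  -0.0018] rows 2.0
[ 0.561 -0.633  2.355  0.904  0.31   0.617]
```

```bash
python3 - <<'E'
from h import *
to((.455,.425,.20),43,90,-1)
to((.455,.425,.20),43,72,-1)
E
```

```text
d [0.0009 0.0418 0.0993] w [-0.0645  0.337  -0.0018] rows 2.0
d [0.0009 0.0418 0.0993] w [-0.0637  0.0229  0.0083] rows 2.0
```

```bash
python3 nudge.py '[[0,0.02,0.05,-0.03,0.05,0,0.05],[0,0.042,0.1,-0.064,0.17,0,0.05],[0,0.042,0.1,-0.064,0.337,0,0.05],[0,0.042,0.1,-0.064,0.337,0,0.05],[0,0.042,0.1,-0.064,0.337,0,0.05]]'
python3 - <<'E'
from h import *
to((.455,.425,.20),43,90,-1)
from workcell import env
print(env.observe()["joint_positions"].round(3))
E
```

```text
time_s: 6.4
position: [0.3985, 0.4448, 0.211]
ee_rot: [-1.831, -0.851, -1.526]
wrist_force: [-0.6, -0.1, -1.2]
width: 0.0614
grip_force: 34.1
d [-0.0053  0.0571  0.0202] w [-0.1622  0.1615 -0.0333] rows 2.0
[ 0.547 -0.276  2.333  2.255  0.479 -0.758]
```

```bash
python3 nudge.py '[[-0.005,0.057,0.02,-0.16,0.16,-0.03,0.05],[-0.005,0.057,0.02,-0.16,0.16,-0.03,0.05],[-0.005,0.057,0.02,-0.16,0.16,-0.03,0.05],[-0.005,0.057,0.02,-0.16,0.16,-0.03,0.05]]'
python3 - <<'E'
from h import *
to((.455,.425,.20),43,90,-1)
from workcell import env
print(env.observe()["joint_positions"].round(3))
s=snap("scene","s1")
E
```

```text
time_s: 6.9
position: [0.4541, 0.4251, 0.1981]
ee_rot: [-1.789, -0.702, -1.771]
wrist_force: [-0.6, -0.2, -0.1]
width: 0.0613
grip_force: 34.2
d [0.0019 0.0006 0.0006] w [-0.0028  0.0078 -0.0056] rows 1.0
[ 0.56  -0.053  2.328  2.845  0.718 -1.34 ]
```

View pics/s1.png

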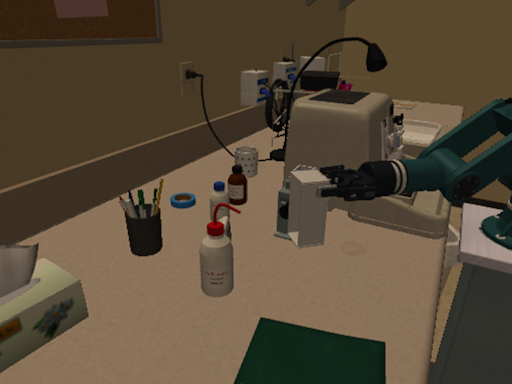

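The bin hangs upright on end, held by a level tool (bin spans about (290–325, 170–247)). Next I'll measure its lower end and tilt, then set it down.

```bash
cat >> h.py <<'E'
def near(s,c,rad,lo=.008,hi=.3,minv=90):
    C=cloud(s); f=s["frame"].min(2); return C[(np.hypot(C[...,0]-c[0],C[...,1]-c[1])<rad)&(C[...,2]>lo)&(C[...,2]<hi)&(f>minv)]
E
python3 - <<'E'
from h import *
s=load("s1"); P=near(s,(.454,.425),.09)
print(len(P),P.min(0).round(3),P.max(0).round(3),np.percentile(P[:,2],[1,5,95,99]).round(3))
t=snap("top","t1");Q=near(t,(.454,.425),.09,.02); print(len(Q),np.percentile(Q[:,2],[5,50,95]).round(3)); r=Q[Q[:,2]>np.percentile(Q[:,2],60)]; print(cv2.minAreaRect((r[:,:2]*1000).astype(np.float32)))
# side face line fit: extents per height along forward dir
f=np.array([np.cos(.7505),np.sin(.7505)])
for lo in np.arange(.08,.23,.015):
    q=P[(P[:,2]>=lo)&(P[:,2]<lo+.015)]
    if len(q)>5: a=q[:,:2]@f; print(round(lo,3),len(q),np.percentile(a,[2,98]).round(4))
E
```

```text
423 [0.413 0.387 0.08 ] [0.49  0.463 0.221] [0.081 0.081 0.22  0.22 ]
1194 [0.21  0.22  0.223]
((450.592041015625, 422.8414001464844), (55.593807220458984, 61.38021469116211), 43.55387496948242)
0.08 83 [0.6255 0.6457]
0.215 338 [0.594  0.6459]
```

```bash
python3 nudge.py '[[-0.04,0,0,0,0,0,0.05],[-0.07,0,0,0,0,0,0.05],[-0.078,0,0,0,0,0,0.05],[-0.08,0,0,0,0,0,0.05],[-0.08,0,0,0,0,0,0.05]]'
python3 - <<'E'
from h import *
from workcell import env
print(env.observe()["joint_positions"].round(3))
s=snap("scene","s2"); P=near(s,(.454,.425),.09,0.001)
print(P.min(0).round(3),P.max(0).round(3))
E
```

```text
time_s: 7.62
position: [0.4537, 0.4255, 0.1213]
ee_rot: [-1.783, -0.699, -1.775]
wrist_force: [0.3, 0.4, -0.2]
width: 0.0617
grip_force: 34.2
[ 0.562  0.21   2.334  2.91   0.983 -1.435]
[0.365 0.341 0.001] [0.543 0.514 0.144]
```

```bash
python3 nudge.py '[[-0.003,0,0,0,0,0,0.05],[-0.003,0,0,0,0,0,0.05],[-0.003,0,0,0,0,0,0.085],[-0.003,0,0,0,0,0,0.085],[-0.003,0,0,0,0,0,0.085],[-0.003,0,-0.03,0,0,0,0.085],[-0.003,0,-0.08,0,0,0,0.085],[0.02,0,-0.08,0,0,0,0.085]]'
python3 - <<'E'
from h import *
from workcell import env
print(env.observe()["joint_positions"].round(3))
s=snap("scene","s3"); P=near(s,(.454,.425),.06,0.01)
print(P.min(0).round(3),P.max(0).round(3))
t=snap("top","t3");Q=near(t,(.454,.425),.06,.12,.16); print(len(Q),np.median(Q[:,2]),Q[:,2].max(),cv2.minAreaRect((Q[:,:2]*1000).astype(np.float32)))
E
```

```text
time_s: 8.68
position: [0.3913, 0.3678, 0.1337]
ee_rot: [-1.8, -0.701, -1.761]
wrist_force: [-0.2, 0.6, 0.1]
width: 0.085
grip_force: 0.0
[ 0.487 -0.025  2.531  2.812  0.943 -1.368]
[0.408 0.388 0.121] [0.489 0.467 0.142]
847 0.14087524548212926 0.1454241576627534 ((449.716064453125, 424.8971252441406), (55.871971130371094, 61.791019439697266), 43.46261215209961)
```

```bash
python3 nudge.py '[[0.06,0,0,0,0,0,0.085],[0.12,0,0,0,0,0,0.085],[0.16,0,0,0,-0.1,0,0.085],[0.18,0,0,0,-0.28,0,0.085],[0.18,0,0,0,-0.46,0,0.085],[0.18,0,0,0,-0.64,0,0.085],[0.18,0,0,0,-0.82,0,0.085],[0.18,0,0,0,-1.0,0,0.085]]'
python3 - <<'E'
from h import *
from workcell import env
print(env.observe()["joint_positions"].round(3))
c=np.array([.4497,.4249]); f=np.array([np.cos(np.radians(43.4)),np.sin(np.radians(43.4))])
T=np.radians(-20); tz=np.r_[np.sin(T)*f,-np.cos(T)]
g=np.r_[c,.118]
to(g+.019*tz-.10*tz,43.4,-20,-1)
E
```

```text
time_s: 9.78
position: [0.3901, 0.3821, 0.3187]
ee_rot: [-2.024, -0.945, -1.361]
wrist_force: [-1.0, 1.3, 0.3]
width: 0.085
grip_force: 0.0
[ 0.377 -0.618  2.153  0.889  0.663  0.629]
d [-0.08    0.0288  0.1359] w [-0.1036 -1.5458  0.1259] rows 9.0
```

```bash
python3 nudge.py '[[0,0.01,0,-0.02,-0.18,0.02,0.085],[0,0.02,0,-0.04,-0.36,0.04,0.085],[0,0.029,0.02,-0.06,-0.54,0.06,0.085],[-0.02,0.029,0.04,-0.07,-0.72,0.07,0.085],[-0.04,0.029,0.06,-0.08,-0.9,0.08,0.085],[-0.06,0.029,0.09,-0.09,-1.08,0.1,0.085],[-0.08,0.029,0.12,-0.1,-1.26,0.11,0.085],[-0.08,0.029,0.136,-0.1,-1.44,0.12,0.085]]'
python3 - <<'E'
from h import *
from workcell import env
print(env.observe()["joint_positions"].round(3))
c=np.array([.4497,.4249]); f=np.array([np.cos(np.radians(43.4)),np.sin(np.radians(43.4))])
T=np.radians(-20); tz=np.r_[np.sin(T)*f,-np.cos(T)]
g=np.r_[c,.118]
to(g+.019*tz-.10*tz,43.4,-20,-1)
E
```

```text
time_s: 10.78
position: [0.4704, 0.4451, 0.1925]
ee_rot: [2.818, 1.128, -0.357]
wrist_force: [0.6, -0.0, 1.3]
width: 0.085
grip_force: 0.0
[ 0.677  0.504  0.943 -0.014  1.943  1.483]
d [-0.0016  0.0005 -0.0013] w [-0.0066 -0.1004  0.0051] rows 1.0
```

Settle the last bit, then approach along the tool axis and grip.

```bash
python3 nudge.py '[[-0.0015,0,0,-0.007,-0.1,0.005,0.085],[-0.0015,0,0,-0.007,-0.1,0.005,0.085]]'
python3 - <<'E'
from h import *
c=np.array([.4497,.4249]); f=np.array([np.cos(np.radians(43.4)),np.sin(np.radians(43.4))])
T=np.radians(-20); tz=np.r_[np.sin(T)*f,-np.cos(T)]
g=np.r_[c,.118]
to(g+.019*tz,43.4,-20,-1)
E
```

```text
time_s: 11.02
position: [0.4703, 0.4445, 0.1914]
ee_rot: [2.766, 1.101, -0.48]
wrist_force: [0.4, 0.1, -0.7]
width: 0.085
grip_force: 0.0
d [-0.0022  0.0001  0.0977] w [-0.0001 -0.0055 -0.    ] rows 2.0
```

```bash
python3 nudge.py '[[-0.002,0,0.05,0,-0.005,0,0.085],[-0.002,0,0.098,0,-0.005,0,0.085],[-0.002,0,0.098,0,-0.005,0,0.085],[-0.002,0,0.098,0,-0.005,0,0.05],[-0.002,0,0.098,0,-0.005,0,0.05],[-0.002,0,0.098,0,-0.005,0,0.05],[-0.002,0,0.098,0,-0.005,0,0.05]]'
python3 nudge.py '[[0.02,0,-0.05,0,0,0,0.05],[0.04,0,-0.1,0,0,0,0.05],[0.04,0,-0.15,0,0,0,0.05],[0.04,0,-0.15,0,0,0,0.05]]'
python3 - <<'E'
from h import *
from workcell import env
print(env.observe()["joint_positions"].round(3))
s=snap("scene","s4")
to((.46,.43,.27),43.4,70,-1)
E
```

```text
time_s: 11.9
position: [0.4474, 0.4218, 0.1091]
ee_rot: [2.771, 1.101, -0.464]
wrist_force: [1.0, 0.5, 6.8]
width: 0.0613
grip_force: 34.5
time_s: 12.4
position: [0.5112, 0.4824, 0.2392]
ee_rot: [2.774, 1.102, -0.457]
wrist_force: [-0.0, -0.5, -0.5]
width: 0.0614
grip_force: 33.7
[ 0.687  0.728  0.527 -0.03   2.212  1.488]
d [-0.0791  0.0031 -0.0084] w [ 2.0000e-03  1.5545e+00 -3.0000e-04] rows 9.0
```

View pics/s4.png

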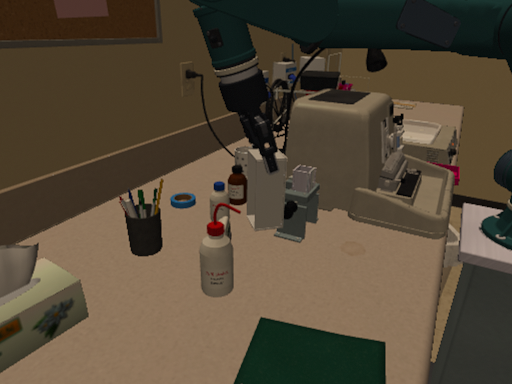

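```bash
python3 - <<'E'
from h import *
to((.479,.361,.30),37,-20,-1)
to((.479,.361,.30),37,70,-1)
E
```

```text
d [-0.1206  0.0664 -0.0257] w [ 0.0384 -0.0164  0.1038] rows 3.0
d [-0.1206  0.0664 -0.0257] w [-0.0513  1.5527  0.1115] rows 9.0
```

```bash
python3 nudge.py '[[-0.04,0.02,-0.02,0.01,0,0.03,0.05],[-0.08,0.044,-0.025,0.02,0,0.07,0.05],[-0.12,0.066,-0.026,0.035,0.1,0.1,0.05],[-0.12,0.066,-0.026,0.02,0.28,0.1,0.05],[-0.12,0.066,-0.026,0.01,0.46,0.11,0.05],[-0.12,0.066,-0.026,0,0.64,0.11,0.05],[-0.12,0.066,-0.026,-0.01,0.82,0.11,0.05],[-0.12,0.066,-0.026,-0.02,1.0,0.11,0.05]]'
python3 - <<'E'
from h import *
from workcell import env
print(env.observe()["joint_positions"].round(3))
to((.479,.361,.30),37,70,-1)
E
```

```text
time_s: 13.45
position: [0.4771, 0.3602, 0.2967]
ee_rot: [-2.644, -0.891, -0.915]
wrist_force: [0.7, -0.2, -1.8]
width: 0.0614
grip_force: 33.6
[ 0.505 -0.26   1.699  0.1    1.044  1.405]
d [ 0.0036  0.0005 -0.0014] w [-0.0008  0.5565  0.0045] rows 3.0
```

```bash
python3 nudge.py '[[0,0,0,0,0.18,0,0.05],[0,0,0,0,0.36,0,0.05],[0,0,0,0,0.55,0,0.05],[0,0,0,0,0.55,0,0.05],[0,0,0,0,0.55,0,0.05]]'
python3 - <<'E'
from h import *
from workcell import env
print(env.observe()["joint_positions"].round(3))
f=np.array([np.cos(np.radians(42)),np.sin(np.radians(42))])
to(np.r_[.56*f,.12],42,70,-1)
s=snap("scene","s5"); P=near(s,(.53,.40),.11,0.08); print(P.min(0).round(3),P.max(0).round(3),len(P))
t=snap("top","t5");Q=near(t,(.53,.40),.12,.2); print(Q.min(0).round(3),Q.max(0).round(3),len(Q))
E
```

```text
time_s: 14.08
position: [0.4783, 0.361, 0.2979]
ee_rot: [-2.202, -0.744, -1.523]
wrist_force: [-0.1, 0.9, -0.1]
width: 0.0616
grip_force: 33.6
[ 0.452 -0.461  2.115  0.584  0.337  0.939]
d [-0.1808 -0.0491  0.0243] w [ 0.0795  0.0125 -0.0261] rows 4.0
[0.555 0.299 0.087] [0.555 0.299 0.087] 1
[0.443 0.325 0.275] [0.578 0.446 0.297] 2403
```

```bash
python3 nudge.py '[[-0.04,-0.01,0.005,0.02,0,0,0.05],[-0.08,-0.02,0.01,0.04,0,-0.01,0.05],[-0.12,-0.035,0.015,0.06,0,-0.02,0.05],[-0.16,-0.045,0.02,0.08,0.01,-0.026,0.05],[-0.18,-0.049,0.024,0.08,0.0125,-0.026,0.05],[-0.18,-0.049,0.024,0.08,0.0125,-0.026,0.05],[-0.18,-0.049,0.024,0.08,0.0125,-0.026,0.05]]'
python3 - <<'E'
from h import *
from workcell import env
print(env.observe()["joint_positions"].round(3))
f=np.array([np.cos(np.radians(42)),np.sin(np.radians(42))])
to(np.r_[.56*f,.12],42,70,-1)
s=snap("scene","s6"); snap("top","t6")
cv2.imwrite("pics/m6.png",cv2.resize(s["frame"][120:300,200:440],None,fx=3,fy=3))
P=near(s,.6*f,.08,0.03,.2); print(P.min(0).round(3),P.max(0).round(3),len(P))
E
```

```text
time_s: 15.05
position: [0.4184, 0.3759, 0.1229]
ee_rot: [-2.127, -0.818, -1.498]
wrist_force: [-0.5, -0.0, -0.6]
width: 0.0618
grip_force: 33.6
[ 0.509 -0.263  2.402  2.356  0.3   -0.886]
d [-0.0035 -0.0006 -0.0014] w [ 0.0004 -0.0046  0.0013] rows 1.0
[0.371 0.337 0.135] [0.517 0.471 0.157] 92
```

View pics/m6.png

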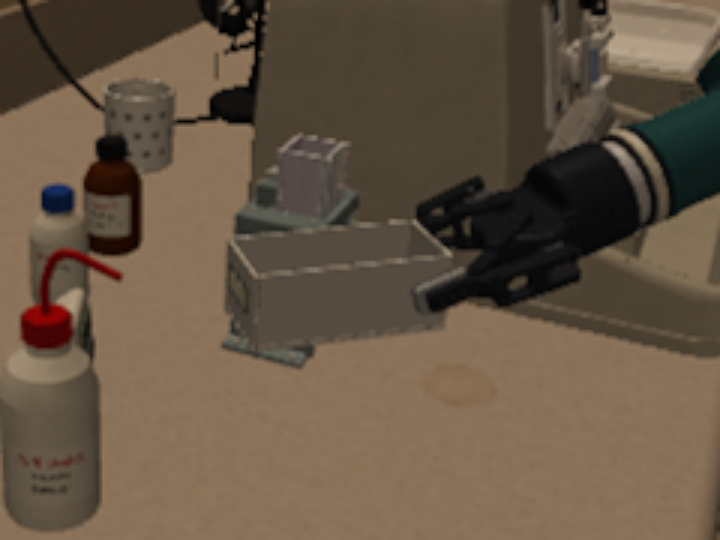

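The bin is now mouth up, roughly level, held at its near end (crop: rim from (230,240) to (450,255)). I'll measure how high its base is.

```bash
python3 - <<'E'
from h import *
f=np.array([np.cos(np.radians(42)),np.sin(np.radians(42))]); g=np.array([-f[1],f[0]])
for n in("s6","t6"):
    s=load(n); P=near(s,.60*f,.1,.015,.2,45); a=P[:,:2]@f;b=P[:,:2]@g
    print(n,len(P))
    for lo in np.arange(.52,.70,.02):
        q=P[(a>lo)&(a<lo+.02)&(abs(b)<.05)]; 
        if len(q)>5: print(round(lo+.01,3),len(q),np.percentile(q[:,2],[1,50,99]).round(4), np.percentile(q[:,:2]@g,[1,99]).round(3))
E
```

```text
s6 2628
0.53 205 [0.1024 0.1463 0.1571] [-0.031  0.038]
0.55 315 [0.1016 0.1389 0.1567] [-0.031  0.038]
0.57 340 [0.1011 0.1354 0.1565] [-0.031  0.033]
0.59 350 [0.1011 0.1352 0.1562] [-0.03   0.033]
0.61 355 [0.1008 0.1353 0.1563] [-0.031  0.033]
0.63 359 [0.101  0.1345 0.1558] [-0.03   0.032]
0.65 345 [0.101  0.1356 0.1551] [-0.031  0.032]
0.67 359 [0.0997 0.1306 0.1554] [-0.031  0.033]
t6 2577
0.53 316 [0.0983 0.1382 0.155 ] [-0.043  0.044]
0.55 382 [0.097  0.1012 0.1535] [-0.042  0.042]
0.57 297 [0.0963 0.1    0.1549] [-0.03  0.03]
0.59 297 [0.096  0.0996 0.1544] [-0.03  0.03]
0.61 290 [0.0949 0.0992 0.1537] [-0.03  0.03]
0.63 285 [0.095  0.0988 0.1534] [-0.03  0.03]
0.65 285 [0.0951 0.0986 0.1524] [-0.031  0.03 ]
0.67 222 [0.0952 0.1228 0.1529] [-0.03   0.029]
```

```bash
python3 nudge.py '[[-0.04,0,0.0145,0,0,0,0.05],[-0.07,0,0.0255,0,0,0,0.05],[-0.085,0,0.031,0,0,0,0.05],[-0.091,0,0.0331,0,0,0,0.05],[-0.091,0,0.0331,0,0,0,0.05]]'
python3 - <<'E'
from h import *
from workcell import env
print(env.observe()["joint_positions"].round(3))
f=np.array([np.cos(np.radians(42)),np.sin(np.radians(42))])
to(np.r_[.56*f,.024],42,70,-1)
E
```

```text
time_s: 15.78
position: [0.4177, 0.376, 0.0252]
ee_rot: [-2.127, -0.818, -1.495]
wrist_force: [0.2, 0.3, -0.4]
width: 0.0613
grip_force: 33.6
[ 0.508  0.09   2.429  2.773  0.627 -1.345]
d [-0.0018 -0.0001 -0.0015] w [-0.0013 -0.0036  0.    ] rows 1.0
```

Lower the last 2 mm, open, back out along the tool axis, then rise.

```bash
python3 nudge.py '[[-0.003,0,0.001,0,0,0,0.05],[-0.003,0,0.001,0,0,0,0.085],[-0.003,0,0.001,0,0,0,0.085],[-0.003,0,0.001,0,0,0,0.085],[0,0,-0.04,0,0,0,0.085],[0,0,-0.08,0,0,0,0.085],[0.05,0,-0.08,0,0,0,0.085],[0.1,0,-0.08,0,0,0,0.085]]'
python3 - <<'E'
from h import *
from workcell import env
print(env.observe()["joint_positions"].round(3))
t=snap("top","t7"); P=near(t,(.46,.41),.12,.045,.07); print(len(P),np.median(P[:,2]),cv2.minAreaRect((P[:,:2]*1000).astype(np.float32)))
E
```

```text
time_s: 16.77
position: [0.3753, 0.3477, 0.1118]
ee_rot: [-2.121, -0.832, -1.466]
wrist_force: [-1.0, 0.4, -0.5]
width: 0.0851
grip_force: 0.0
[ 0.453 -0.419  2.515  2.045  0.324 -0.595]
250 0.05673225094761264 ((445.3417663574219, 401.8876953125), (140.30726623535156, 61.95528793334961), 42.01450729370117)
```

```bash
python3 nudge.py '[[0.06,0,0,0,0,0,0.085],[0.12,0,0,0,-0.1,0,0.085],[0.15,0,0,0,-0.28,0,0.085],[0.15,0,0,0,-0.46,0,0.085],[0.15,0,0,0,-0.64,0,0.085],[0.15,0,0,0,-0.82,0,0.085],[0.15,0,0,0,-1.0,0,0.085],[0.15,0,0,0,-1.18,0,0.085]]'
python3 - <<'E'
from h import *
from workcell import env
print(env.observe()["joint_positions"].round(3))
to((.408,.368,.12),42,0,-1)
E
```

```text
time_s: 17.82
position: [0.4145, 0.3832, 0.2519]
ee_rot: [-2.639, -1.1, -0.605]
wrist_force: [-0.1, 1.0, 0.6]
width: 0.0849
grip_force: 0.0
[ 0.563 -0.206  1.678  0.152  1.225  1.324]
d [-0.0731  0.0115  0.1104] w [-0.0572 -0.4666  0.0558] rows 3.0
```

```bash
python3 nudge.py '[[-0.02,0.004,0.03,-0.02,-0.16,0.02,0.085],[-0.05,0.008,0.07,-0.04,-0.32,0.04,0.085],[-0.073,0.0115,0.11,-0.057,-0.467,0.056,0.085],[-0.073,0.0115,0.11,-0.057,-0.467,0.056,0.085],[-0.073,0.0115,0.11,-0.057,-0.467,0.056,0.085]]'
python3 - <<'E'
from h import *
to((.408,.368,.02),42,0,-1)
E
```

```text
time_s: 18.45
position: [0.4087, 0.3687, 0.1203]
ee_rot: [-2.93, -1.124, -0.008]
wrist_force: [-0.2, -0.7, 0.7]
width: 0.085
grip_force: 0.0
d [-0.0016  0.0002  0.1003] w [-0.0016 -0.0064 -0.0006] rows 2.0
```

```bash
python3 nudge.py '[[-0.0015,0,0.05,0,-0.006,0,0.085],[-0.0015,0,0.1,0,-0.006,0,0.085],[-0.0015,0,0.1,0,-0.006,0,0.085],[-0.0015,0,0.1,0,-0.006,0,0.05],[-0.0015,0,0.1,0,-0.006,0,0.05],[-0.0015,0,0.1,0,-0.006,0,0.05],[-0.0015,0,0.1,0,-0.006,0,0.05]]'
python3 nudge.py '[[0,0,-0.04,0,0,0,0.05],[0,0,-0.04,0,0,0,0.05],[0,0,-0.04,0,0,0,0.05]]'
python3 - <<'E'
from h import *
from workcell import env
o=env.observe();print(o["joint_positions"].round(3))
t=snap("top","t8"); P=near(t,(.45,.41),.12,.075,.12); q=cv2.minAreaRect((P[:,:2]*1000).astype(np.float32)); print(len(P),np.percentile(P[:,2],[5,50,95]),q)
to((.33,.247,o["position"][2]),1.2,0,-1)
E
```

```text
time_s: 19.32
position: [0.4106, 0.3693, 0.0245]
ee_rot: [-2.932, -1.122, -0.01]
wrist_force: [-0.9, -0.3, 7.5]
width: 0.0615
grip_force: 35.0
time_s: 19.7
position: [0.4087, 0.3679, 0.0606]
ee_rot: [-2.934, -1.123, -0.002]
wrist_force: [-0.2, 0.3, -1.2]
width: 0.0619
grip_force: 34.0
[ 0.63   0.183  1.611 -0.     1.347  1.47 ]
126 [0.08855285 0.09213274 0.09587942] ((499.83154296875, 393.2056579589844), (61.01741027832031, 152.7693328857422), 36.05706787109375)
d [-0.1386  0.0376 -0.0009] w [5.000e-04 1.100e-03 7.099e-01] rows 4.0
```

```bash
python3 nudge.py '[[-0.05,0,0,0,0,0,0.05],[-0.09,0,0,0,0,0.1,0.05],[-0.11,0.01,0,0,0,0.28,0.05],[-0.12,0.025,0,0,0,0.46,0.05],[-0.139,0.0376,0,0,0,0.64,0.05],[-0.139,0.0376,0,0,0,0.71,0.05],[-0.139,0.0376,0,0,0,0.71,0.05]]'
python3 - <<'E'
from h import *
from workcell import env
o=env.observe();print(o["joint_positions"].round(3))
to((.33,.2455,.0225),1.2,0,-1)
t=snap("top","t9"); P=near(t,(.38,.247),.09,.08,.12,60); q=cv2.minAreaRect((P[:,:2]*1000).astype(np.float32)); print(len(P),np.percentile(P[:,2],[5,50,95]),q)
cv2.imwrite("pics/m9.png",cv2.resize(t["frame"][170:350,230:400],None,fx=3,fy=3))
E
```

```text
time_s: 20.62
position: [0.3292, 0.2463, 0.0588]
ee_rot: [3.14, 0.033, -0.004]
wrist_force: [-0.1, 1.2, -0.2]
width: 0.0612
grip_force: 34.0
[ 0.504 -0.121  1.928 -0.     1.338  2.054]
d [0.0008 0.0008 0.0363] w [0.0015 0.0023 0.0003] rows 1.0
223 [0.08172548 0.08960501 0.09315163] ((380.49114990234375, 253.8931884765625), (79.1497802734375, 143.278076171875), 76.28349304199219)
```

View pics/m9.png

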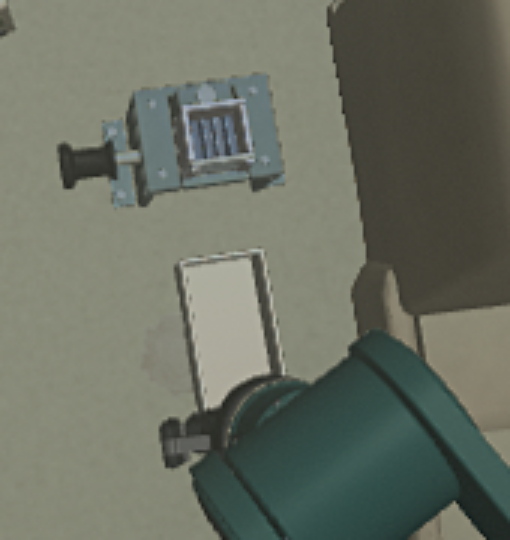

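The bin sits in line with the bay, mouth up, cassettes visible in the tube at (215,135) of the crop. Lower to about 3 mm and slide in.

```bash
python3 nudge.py '[[0,0,0.03,0,0,0,0.05],[0.04,0.0005,0.031,0,0.002,0,0.05],[0.08,0.0005,0.031,0,0.002,0,0.05],[0.1,0.0005,0.031,0,0.002,0,0.05],[0.108,0.0005,0.031,0,0.002,0,0.05],[0.108,0.0005,0.031,0,0.002,0,0.05]]'
python3 - <<'E'
from h import *
to((.4415,.248,.0245),1.2,0,-1)
t=snap("top","t10"); P=near(t,(.47,.247),.1,.045,.075,60); P=P[P[:,0]<.49]; q=cv2.minAreaRect((P[:,:2]*1000).astype(np.float32)); print(len(P),np.percentile(P[:,2],[5,50,95]),q)
E
```

```text
time_s: 21.42
position: [0.4375, 0.2486, 0.0282]
ee_rot: [3.14, 0.033, 0.0]
wrist_force: [-0.4, 0.3, -0.7]
width: 0.0615
grip_force: 34.8
d [0.004  0.0006 0.0037] w [ 0.0011 -0.0001  0.0003] rows 1.0
8 [0.051544   0.06163896 0.06363406] ((484.7164001464844, 279.4796447753906), (10.085275650024414, 2.6107678413391113), 0.6950748562812805)
```

```bash
python3 nudge.py '[[0,0,0.003,0,0,0,0.05],[0.003,0,0.004,0,0,0,0.05],[0.005,0,0.004,0,0,0,0.05],[0.005,0,0.004,0,0,0,0.05]]'
python3 nudge.py '[[0.002,0,0,0,0,0,0.05],[0.002,0,0,0,0,0,0.05]]'
```

```text
time_s: 21.98
position: [0.4431, 0.2487, 0.0248]
ee_rot: [3.141, 0.033, 0.003]
wrist_force: [0.2, 0.3, -0.5]
width: 0.0615
grip_force: 34.8
time_s: 22.22
position: [0.4449, 0.2487, 0.0247]
ee_rot: [3.141, 0.032, 0.002]
wrist_force: [-0.1, 0.4, -0.5]
width: 0.0613
grip_force: 34.9
```

```bash
python3 nudge.py '[[0.002,0,0.001,0,0,0,0.05],[0.003,0,0.001,0,0,0,0.05],[0.003,0,0.001,0,0,0,0.05]]'
python3 nudge.py '[[0.002,0,0.0,0,0,0,0.05],[0.003,0,0,0,0,0,0.05],[0.003,0,0,0,0,0,0.05]]'
```

```text
time_s: 22.6
position: [0.4451, 0.2488, 0.0239]
ee_rot: [3.14, 0.032, -0.008]
wrist_force: [-9.7, 0.2, 6.6]
width: 0.0618
grip_force: 35.8
time_s: 22.98
position: [0.4452, 0.2488, 0.0238]
ee_rot: [3.139, 0.032, -0.019]
wrist_force: [-17.8, 0.1, 12.7]
width: 0.0617
grip_force: 36.4
```

Contact with the stop. I'll release, rise, and verify the bin's position.

```bash
python3 nudge.py '[[-0.004,0,-0.001,0,0,0,0.05],[-0.004,0,-0.001,0,0,0,0.085],[-0.004,0,-0.001,0,0,0,0.085],[-0.004,0,-0.001,0,0,0,0.085],[-0.006,0,-0.05,0,0,0,0.085],[-0.006,0,-0.11,0,0,0,0.085],[-0.006,0,-0.17,0,0,0,0.085],[-0.02,0,-0.2,0,0,0,0.085]]'
python3 - <<'E'
from h import *
from workcell import env
print(env.observe()["joint_positions"].round(3))
to((.5225,.3365,.18),91.2,0,-1);to((.5225,.3365,.18),91.2,0,1)
t=snap("top","t11"); s=snap("scene","s11")
for v in(t,s):
    P=near(v,(.45,.248),.06,.045,.07,60); P=P[P[:,0]<.49]; print(len(P),np.median(P[:,2]),P.min(0).round(4),P.max(0).round(4), cv2.minAreaRect((P[:,:2]*1000).astype(np.float32)))
E
```

```text
time_s: 23.98
position: [0.4326, 0.249, 0.2282]
ee_rot: [-3.14, -0.031, -0.013]
wrist_force: [-0.4, -0.2, -0.5]
width: 0.085
grip_force: 0.0
[ 0.41  -0.032  1.499 -0.002  1.666  1.96 ]
d [ 0.0912 -0.0856  0.0492] w [ 0.0052 -0.008  -1.5719] rows 9.0
d [ 0.0912 -0.0856  0.0492] w [-0.008  -0.0052  1.5697] rows 9.0
28 0.056192981631273065 [0.4546 0.2771 0.0457] [0.49   0.2806 0.0608] ((472.2607421875, 279.11212158203125), (35.5109748840332, 2.995001792907715), 1.7608429193496704)
222 0.05241252920667905 [0.4215 0.2154 0.0451] [0.4897 0.2822 0.0584] ((455.97698974609375, 248.84713745117188), (68.55744934082031, 65.34123229980469), 1.5288375616073608)
```

```bash
python3 nudge.py '[[0.02,-0.02,0,0,0,-0.18,0.085],[0.04,-0.04,0,0,0,-0.36,0.085],[0.06,-0.06,0,0,0,-0.54,0.085],[0.08,-0.08,0,0,0,-0.72,0.085],[0.091,-0.0856,0,0,0,-0.9,0.085],[0.091,-0.0856,0,0,0,-1.08,0.085],[0.091,-0.0856,0,0,0,-1.26,0.085],[0.091,-0.0856,0.03,0.003,-0.004,-1.44,0.085]]'
python3 nudge.py '[[0,0,0.018,0,0,-0.13,0.085],[0,0,0.018,0,0,-0.13,0.085]]'
python3 - <<'E'
from h import *
to((.5225,.3365,.073),91.2,0,-1)
s=snap("wrist","w2")
C=cloud(s); g=s["frame"].max(2)
m=(g<70)&(C[...,2]>.06)&(C[...,2]<.12)&(abs(C[...,0]-.5225)<.025)&(C[...,1]>.31)&(C[...,1]<.37)
P=C[m]; print(len(P))
for lo in np.arange(.31,.37,.003):
    q=P[(P[:,1]>=lo)&(P[:,1]<lo+.003)]
    if len(q)>5: print(round(lo+.0015,4),len(q),q[:,0].min().round(4),q[:,0].max().round(4),np.percentile(q[:,2],98).round(4))
E
```

```text
time_s: 25.08
position: [0.5214, 0.3365, 0.1945]
ee_rot: [2.334, 2.103, 0.002]
wrist_force: [0.0, -0.2, -0.5]
width: 0.0852
grip_force: 0.0
time_s: 25.32
position: [0.5186, 0.335, 0.1715]
ee_rot: [-2.199, -2.239, 0.016]
wrist_force: [0.8, 0.1, 1.0]
width: 0.0849
grip_force: 0.0
d [0.0019 0.0049 0.0984] w [-0.0095  0.0045 -0.0028] rows 2.0
1573
0.3175 66 0.5113 0.5403 0.1056
0.3205 183 0.5113 0.5405 0.1058
0.3235 104 0.5147 0.5386 0.1021
0.3265 89 0.5156 0.5368 0.1021
0.3295 90 0.5155 0.5355 0.1022
0.3325 85 0.5155 0.5354 0.1022
0.3355 86 0.5154 0.5353 0.1023
0.3385 91 0.5154 0.5352 0.1023
0.3415 87 0.5154 0.5351 0.1022
0.3445 90 0.5153 0.5359 0.1024
0.3475 48 0.5154 0.5348 0.1055
0.3505 106 0.5105 0.5392 0.1079
0.3535 152 0.5096 0.5409 0.108
0.3565 296 0.5095 0.541 0.1072
```

View pics/w2.png

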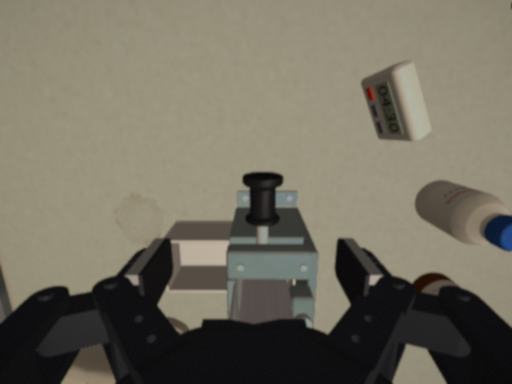

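The knob is at (263,200) in the wrist view, its flange away from the magazine. I'll centre on the neck (about x 0.524, y 0.3353), descend and grip.

```bash
python3 nudge.py '[[0.0007,0.006,0.04,-0.009,0.004,-0.003,0.085],[0.0007,0.006,0.07,-0.009,0.004,-0.003,0.085],[0.0007,0.006,0.098,-0.009,0.004,-0.003,0.085],[0.0007,0.006,0.098,-0.009,0.004,-0.003,0.085]]' 60
python3 - <<'E'
from h import *
to((.5238,.3353,.072),91.2,0,-1)
E
```

```text
time_s: 25.88
position: [0.5243, 0.3359, 0.0754]
ee_rot: [2.197, 2.245, 0.002]
wrist_force: [0.8, 0.3, 0.1]
width: 0.0853
grip_force: 0.0
d [-0.0006 -0.0005  0.0034] w [ 0.0015 -0.0007  0.0004] rows 1.0
```

```bash
python3 nudge.py '[[-0.0005,-0.0005,0.001,0,0,0,0.015],[-0.0005,-0.0005,0.001,0,0,0,0.015],[-0.0005,-0.0005,0.001,0,0,0,0.015],[-0.0005,-0.0005,0.001,0,0,0,0.015],[-0.0005,-0.0005,0.001,0,0,0,0.015],[-0.0005,-0.0005,0.001,0,0,0,0.015],[-0.0005,-0.0005,0.001,0,0,0,0.015]]' 60
```

```text
time_s: 26.75
position: [0.5253, 0.3366, 0.078]
ee_rot: [2.194, 2.245, 0.012]
wrist_force: [-2.4, -0.6, 5.5]
width: 0.0202
grip_force: 56.7
```

```bash
python3 nudge.py '[[0.008,0,0,0,0,0,0.015],[0.016,0,0,0,0,0,0.015],[0.026,0,0,0,0,0,0.015],[0.036,0,0,0,0,0,0.015],[0.044,0,0,0,0,0,0.015],[0.048,0,0,0,0,0,0.015],[0.048,0,0,0,0,0,0.015]]'
```

```text
time_s: 27.62
position: [0.5245, 0.3815, 0.0779]
ee_rot: [2.192, 2.241, 0.004]
wrist_force: [-2.5, -8.4, 8.0]
width: 0.0199
grip_force: 57.4
```

```bash
python3 nudge.py '[[0.002,0,0,0,0,0,0.015],[0.002,0,0,0,0,0,0.015],[0.002,0,0,0,0,0,0.015],[0.002,0,0,0,0,0,0.015]]'
python3 - <<'E'
from h import *
t=snap("top","t12"); s=snap("scene","s12")
a=cv2.resize(t["frame"][170:270,230:360],None,fx=3,fy=3);b=cv2.resize(s["frame"][140:240,230:360],None,fx=3,fy=3)
cv2.imwrite("pics/m12.png",np.hstack([a,b]))
C=cloud(t); print(C[205:225:4,294:310:4,2].round(3))
E
```

```text
time_s: 28.12
position: [0.5245, 0.3816, 0.0779]
ee_rot: [2.192, 2.239, 0.0]
wrist_force: [-2.7, -12.0, 9.5]
width: 0.0204
grip_force: 57.6
[[0.167 0.168 0.165 0.156]
 [0.125 0.117 0.109 0.104]
 [0.454 0.006 0.003 0.039]
 [0.456 0.456 0.031 0.04 ]
 [0.454 0.456 0.458 0.039]]
```

View pics/m12.png

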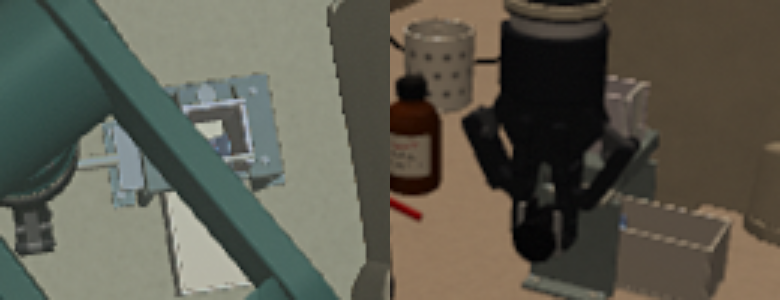

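The gate is out and the tube shows the bin floor with cassettes lying at (215,140); the blue shows inside the bin. Push the knob home.

```bash
python3 nudge.py '[[-0.01,0,0,0,0,0,0.015],[-0.02,0,0,0,0,0,0.015],[-0.03,0,0,0,0,0,0.015],[-0.04,0,0,0,0,0,0.015],[-0.048,0,0,0,0,0,0.015],[-0.053,0,0,0,0,0,0.015],[-0.054,0,0,0,0,0,0.015],[-0.054,0,0,0,0,0,0.015]]'
```

```text
time_s: 29.22
position: [0.5253, 0.3363, 0.0781]
ee_rot: [-2.193, -2.246, -0.022]
wrist_force: [-1.2, 10.4, 2.9]
width: 0.0202
grip_force: 57.4
```

```bash
python3 nudge.py '[[0.003,0,0,0,0,0,0.085],[0.003,0,0,0,0,0,0.085],[0.003,0,0,0,0,0,0.085],[0.003,0,0,0,0,0,0.085],[0.003,0,-0.05,0,0,0,0.085],[0.003,0,-0.11,0,0,0,0.085],[-0.01,-0.06,-0.15,0,0,0,0.085],[-0.01,-0.12,-0.15,0,0,0,0.085]]'
python3 - <<'E'
from h import *
from workcell import env
print(env.observe()["joint_positions"].round(3))
to((.30,.33,.30),91.2,0,-1)
E
```

```text
time_s: 30.22
position: [0.4121, 0.3194, 0.2293]
ee_rot: [2.196, 2.241, 0.021]
wrist_force: [0.5, 1.6, 0.0]
width: 0.0851
grip_force: 0.0
[ 5.510e-01  1.400e-02  1.451e+00 -1.000e-03  1.663e+00  5.300e-01]
d [ 0.0134 -0.111  -0.0719] w [ 0.0122 -0.0064 -0.0003] rows 3.0
```

```bash
python3 nudge.py '[[0.01,-0.05,-0.04,0,0,0,0.085],[0.013,-0.11,-0.07,0,0,0,0.085],[0.013,-0.11,-0.07,0,0,0,0.085],[0.013,-0.11,-0.07,0,0,0,0.085]]'
python3 - <<'E'
from h import *
t=snap("top","t13"); s=snap("scene","s13"); w=snap("wrist","w13")
a=cv2.resize(t["frame"][170:290,230:360],None,fx=3,fy=3);b=cv2.resize(s["frame"][140:260,230:360],None,fx=3,fy=3)
cv2.imwrite("pics/m13.png",np.hstack([a,b]))
C=cloud(t); g=t["frame"].max(2)
m=(g<60)&(C[...,2]>.06)&(C[...,2]<.12)&(abs(C[...,0]-.5225)<.025)&(C[...,1]>.30)&(C[...,1]<.42)
print("knob",C[m].min(0).round(3),C[m].max(0).round(3))
for v in(t,s):
    P=near(v,(.45,.248),.06,.045,.07,60); P=P[P[:,0]<.49]; print(len(P),np.median(P[:,2]),P.min(0).round(4),P.max(0).round(4), cv2.minAreaRect((P[:,:2]*1000).astype(np.float32)))
E
```

```text
time_s: 30.72
position: [0.3005, 0.3295, 0.295]
ee_rot: [2.193, 2.245, 0.012]
wrist_force: [0.7, 0.3, 0.0]
width: 0.085
grip_force: 0.0
knob [0.507 0.319 0.091] [0.538 0.358 0.11 ]
146 0.05623420391089612 [0.4219 0.2176 0.0455] [0.4899 0.2807 0.0604] ((456.34942626953125, 249.23959350585938), (68.35784149169922, 61.9365119934082), 1.1997032165527344)
222 0.052687338131077205 [0.4218 0.2152 0.045 ] [0.4891 0.283  0.0592] ((455.73956298828125, 249.20852661132812), (67.3670425415039, 67.18022155761719), 0.7557157874107361)
```

View pics/m13.png

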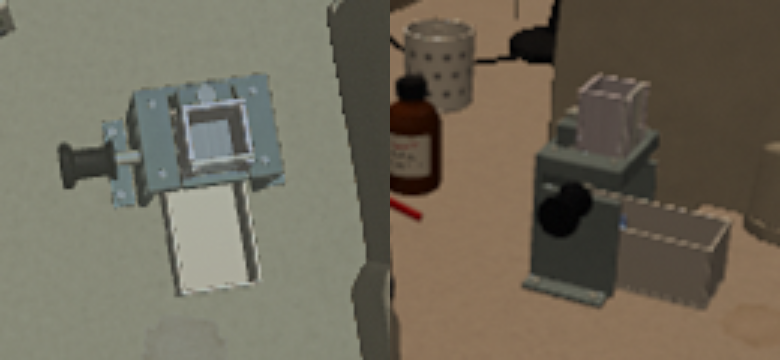

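The tube is empty down to the shut gate plate (crop (213,135)). The knob is back at its home position, and the bin stands at the stop unmoved.

```bash
python3 -c "
from workcell import env
print(env.finish_job())"
```

```text
the job is handed in; nothing more can be done
None
```

I turned the bin over and stood it upright at the back stop with the gate shut, then pulled the gate to its stop and pushed it home. The last pictures show the tube empty and the bin unmoved; I did not count the four cassettes inside it, and the job was handed in at about 31 s with no verdict printed.

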